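Carrier hatch up, then down the roller lane

TASK

A blue sample carrier from the tube post lies in the two saddles with its flat hatch side turned away from you. Find the flat, turn the carrier so that the flat faces straight up, and lay it lengthwise on the upper end of the sloped roller lane, flat still up, so that it runs down under the opener bridge and comes to rest against the stop. Leave the other things on the bench where they are.

Things in the scene. Friction and masses are not known exactly. Their poses are not given: they have to be found in the camera images.
- carrier: Loose round carrier, 60 mm thick (55 across its flat), 180 mm long, 0.45 kg: blue middle 100 mm long, black ends. Its one flat, 33 mm wide, runs along the blue part 25 mm from the axis, with an orange hatch. Origin: on the axis at mid-length (grip here); x along the axis, z out of the flat. Ends alike, either may lead. Starts in the saddles, flat 65 to 180 degrees from up, either way.
- saddles: Fixed blue plate, 180 x 110 x 10 mm, with two white-lined V saddles 18 mm wide, 66 mm either side of the middle; their arms end 10 mm below the carrier's axis, 40 mm to each side. Origin: centre of the underside; x along the carrier, whose axis lies 90 mm above it; z up. 114 mm between the saddles is free for fingers. The carrier can be turned in them or lifted out.
- lane: Fixed roller lane, 340 x 130 mm: pairs of free black rollers form a V trough where the carrier lies lengthwise and does not roll over. Origin: centre of the underside; x level, pointing downhill; z up; the trough falls 0.105 rad towards +x. At mid-lane the axis of a carrier in it is 95 mm above the origin. Rollers and rails stay 15 mm or more below that axis. Steel stop at the low end.
- lane_entry (a point): Carrier's origin when laid on the upper end of the lane: on the lying carrier's axis line, 55 mm uphill of mid-lane. Released here it runs 120 mm down to the stop by itself in about 2 to 3 s. Same axes as the lane.
- lane_seat (a point): Carrier's origin when it rests against the stop: on the axis line, 65 mm downhill of mid-lane. Same axes as the lane.
- bridge (a point): Top centre of the cream opener bridge fixed across the lane, 190 mm above the bench (a black cap rises to 202 mm); 36 mm long along the lane, 130 mm across, legs down to the bench at both sides. The carrier passes below its head with 25 mm to spare; a gripper does not.
- beaker: Steel sample beaker, 54 mm in diameter, 60 mm high, between the saddles and the lane; origin at the centre of its foot. Leave alone.
- puck: Dark steel grinding puck, 64 mm in diameter, 40 mm high, between the saddles and the lane; origin at the centre of its foot. Leave alone.
- tin_a: Sample tin with a paper label, 64 mm in diameter, 58 mm high, at the left; origin at the centre of its foot. Leave alone.
- tin_b: Sample tin with a yellow label, 64 mm in diameter, 58 mm high, at the right; origin at the centre of its foot. Leave alone.
- binder: White jar with a blue label, 60 mm in diameter, 95 mm high, at the far left; origin at the centre of its foot. Leave alone.
- brush: Hand brush lying at the left; origin under its middle. Leave alone.
- scoop: Steel spoon with a wooden handle, lying at the right; origin under its middle. Leave alone.
Not all that is in view belongs to the job. Of the things that look like the part that bears carrier, the largest one is meant.

How it is judged (in metres and radians):
At the end, for the whole second after the job is handed in: The carrier lies lengthwise in the lane within 10 mm of its seat against the stop, its z axis within 0.23 rad of vertical (0.105 of it is the slope), axis along the lane within 0.16 rad, still (below 20 mm/s) and let go (distance between carrier and lane_seat below 0.01 m and angle between carrier's own z axis and vertical below 0.23 rad and angle between the x axis of carrier and the x axis of lane, either way round below 0.16 rad and linear speed of carrier below 0.02 m/s); the robot touches nothing.
It fails at once if a bystander (beaker, puck, tins, binder jar, brush, scoop) is moved by more than 30 mm (distance of any of beaker, puck, tin_a, tin_b, binder, brush, scoop from where it was at the start of the episode above 0.03 m).
It also fails if it takes over 64 s, if anything falls off the work surface, if the arm or the gripper's body presses on something with over 40 N, if the wrist force passes 120 N, or if a joint passes its speed limit or range.

ROBOT

A 6-joint arm with a two-finger parallel gripper is mounted at the origin on the work surface. World frame = base frame: x ahead of the robot, y to its left, z up, the work surface at z = 0. Lengths are in mm, angles in rad, forces in N, time in s.
With the tool pointing down it reaches from about 275 to 750 mm from the base axis. Payload 10.2 kg.
Tool frame: the origin (TCP) lies between the finger pads; the fingertips stand 17 mm ahead of it and the grasp point (between the pads) lies 2 mm behind it; z points along the fingers, y is the line along which they close (so a half turn about z gives the same grasp; the last joint's range is limited). The gripper opens to 85 mm and grips with 20 to 120 N. Pads are 22 mm wide; open, the fingers measure 114 mm over their backs; the gripper's body (76 mm by 85 mm) begins 54 mm behind the grasp point. The pads swing forward as they close: fully open they stand 13 mm farther back than shut.
Start: joints at [0.934, 0.313, 1.498, -0, 1.331, -0.223], TCP at [211.111, 480.691, 248.294] pointing down, gripper open.
Joint ranges: [-2.94, 2.94], [-0.97, 2.17], [0.19, 2.56], [-1.23, 4.37], [0.02, 3.11], [-2.88, 2.88]. Speed limits (rad/s): [2.39, 2.39, 3.01, 3.14, 3.14, 3.14].

INTERFACE

Orientations are given as a unit quaternion [w, x, y, z].
In Python, from rig import * gives the robot as it stands.
- The arm moves only by the tool step_arm, never from a script. Its argument "commands" is text: rows parted by semicolons, each of 7 numbers parted by spaces: the opening, from 0 (shut) to 1 (fully open), then the shift along the tool's x, y, z in cm, then the turn, a rotation vector about the tool's x, y, z in rad. In form: hand x y z rx ry rz; .... A call has 1 to 20 rows; each row is the pose to reach, as a shift and turn from the pose commanded when the call began, along the tool's axes at that moment; what a row does not reach only later rows make up. A row lasts 1/12 s, in which the tool goes at most 41.7 mm and 7.16 degrees, less where a joint would pass 70% of its speed; a pose out of reach is approached as far as the arm can. A call with a gripper value outside its range is refused whole. The fingers move at their own pace and stop on an object; "newtons" is the grip in N (left out, the last holds). Time passes only in rows, so rows that repeat a pose let the fingers close. It gives the time, the measured TCP pose, the force, the opening and the grip force at its end, in the units of the state.
- sense(): the state, without advancing time (a new reading comes with each control period).
- capture(name): name is "scene" or "side" or "wrist"; returns the picture (480x640x3 uint8, red, green, blue); there is no depth.
- camera_model(name): a dict with "mtx" (3x3 intrinsics, pixels), "eye" and "rotation" of the camera in the world. Camera axes: x right, y down, z forward; pixel columns grow to the right and rows downward; lengths in mm; the calibration is good to about 2 mm. A picture is of the moment at which its call begins: read the wrist's pose just before it. camera_model takes no time and is no camera call; for the wrist camera it gives the pose at the moment of the call.
- finish_job(): hands the job in; it is judged then, once.
Trained networks look in the newest picture that a camera, given by its name, has taken for a name from the list of things; names that differ only in an ending like _2 or _b are one class to them, and where a whole thing is asked for, a point or a joint stands for the part that bears it (a point fixed in the world has none). Each returns a list of dicts, best first, with "score" (0 to 1); they miss things now and then, are a little off and sometimes report something else, mostly with a low value. They report only what shows in the picture. A call takes as long as a camera call. They do not tell look-alikes from the thing itself.
- search_frame(camera, label): "rect" ([centre column, centre row, width, height] in pixels, round what is visible of it).
- trace(camera, label): "mask" (480x640 bool, what is visible of it) and "rect" ([centre column, centre row, width, height] in pixels, round what is visible of it).
- spot_point(camera, label): "xy" ([column, row] in pixels: a listed point, or the origin of a listed thing).
The state is a dict: "time_s": time; "joints": joint angles; "dq": joint speeds; "tau": joint torques, N m; "eef_pos": TCP position; "ee_rot": TCP orientation; "force": force on the tool from outside, world axes, zero at the start; "wrist_torque": the same for the moment, N m; "grip_width": opening from 0.0 (shut) to 1.0 (fully open); "grip_force": force on a finger pad.
Only numpy, scipy, OpenCV 4.12 (cv2) and the standard library are available. Lean on these libraries where they do the work, as an engineer would, in place of code of your own. Each camera call takes 0.05 s, during which the arm holds its last target. There are 200 camera calls.

## Working session

There is one attempt and no reset: what is moved stays moved. The work goes in short steps, Python scripts to look and compute and a tool call to move; the robot and the scene stay as the last step left them, time stands still between calls to the robot, and variables do not carry over. Pictures are saved under pics/ and viewed, at most 10 in all, crops included, and the job is handed in when it is done.

Besides the shell and the picture viewer there is one more tool, called after "Emit:" as name(argument=value, ...) on one line, values as JSON. step_arm: Moves the arm, as the interface text tells. Its arguments: {"type":"object","properties":{"commands":{"type":"string"},"newtons":{"type":"number"}},"required":["commands"]}

```bash
mkdir -p pics
cat > h.py <<'E'
from rig import *
import numpy as np, cv2
from scipy.spatial.transform import Rotation as R
def save(n,img): cv2.imwrite('pics/'+n+'.png',cv2.cvtColor(img,cv2.COLOR_RGB2BGR))
def ray(cam,uv,m=None):
    m=m or camera_model(cam); d=np.array(m['rotation'])@np.linalg.inv(np.array(m['mtx']))@np.array([uv[0],uv[1],1.]); return np.array(m['eye']),d/np.linalg.norm(d)
def atz(cam,uv,z,m=None):
    e,d=ray(cam,uv,m); return e+d*(z-e[2])/d[2]
def proj(cam,P,m=None):
    m=m or camera_model(cam); p=np.array(m['mtx'])@np.array(m['rotation']).T@(np.asarray(P,float)-np.array(m['eye'])); return p[:2]/p[2]
def tri(a,b):
    A=[];B=[]
    S=np.zeros((3,3));v=np.zeros(3)
    for e,d in (a,b):
        M=np.eye(3)-np.outer(d,d);S+=M;v+=M@e
    return np.linalg.solve(S,v)
E
python3 - <<'E'
from h import *
a=capture('scene');b=capture('side')
save('scene',a);save('side',b)
for n in ['carrier','saddles','lane','lane_entry','lane_seat','bridge','beaker','puck']:
    for c in ['scene','side']:
        print(n,c,[(np.round(r['xy']).tolist(),round(r['score'],2)) for r in spot_point(c,n)[:3]])
for c in ['scene','side','wrist']:
    m=camera_model(c);print(c,np.round(m['eye']),np.round(m['rotation'],3).tolist())
s=sense();print(s['eef_pos'],s['ee_rot'],s['time_s'])
E
```

```text
carrier scene [([355.0, 366.0], 0.92), ([384.0, 280.0], 0.83), ([449.0, 257.0], 0.68)]
carrier side [([240.0, 249.0], 0.8), ([298.0, 231.0], 0.65), ([348.0, 231.0], 0.63)]
saddles scene [([382.0, 295.0], 0.79), ([335.0, 274.0], 0.62)]
saddles side [([299.0, 253.0], 0.56)]
lane scene [([262.0, 245.0], 0.97), ([504.0, 320.0], 0.35)]
lane side [([372.0, 308.0], 0.69)]
lane_entry scene [([265.0, 205.0], 0.72)]
lane_entry side [([356.0, 290.0], 0.63)]
lane_seat scene [([238.0, 244.0], 0.69)]
lane_seat side [([392.0, 277.0], 0.97), ([364.0, 269.0], 0.68)]
bridge scene [([218.0, 237.0], 0.61)]
bridge side [([412.0, 240.0], 0.82)]
beaker scene [([334.0, 273.0], 0.97)]
beaker side [([324.0, 277.0], 0.72), ([356.0, 290.0], 0.55)]
puck scene [([300.0, 312.0], 0.75), ([264.0, 207.0], 0.62), ([240.0, 243.0], 0.32)]
puck side [([362.0, 267.0], 0.78)]
scene [1063.  396. 1032.] [-0.148, 0.442, 0.833, -0.297]
side [  -27. -1004.   772.] [-0.489, 0.843, -0.193, 0.114]
wrist [145. 509. 373.] [0.119, 0.828, 0.542, 0.078]
[211.14190223 480.67996968 248.31811093] [2.23731466e-05 2.05456656e-01 9.78666216e-01 1.47916765e-05] 0.9
```

View pics/scene.png

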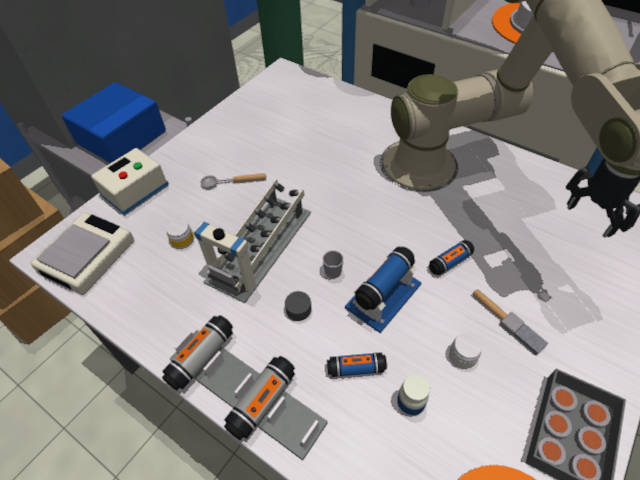

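View pics/side.png

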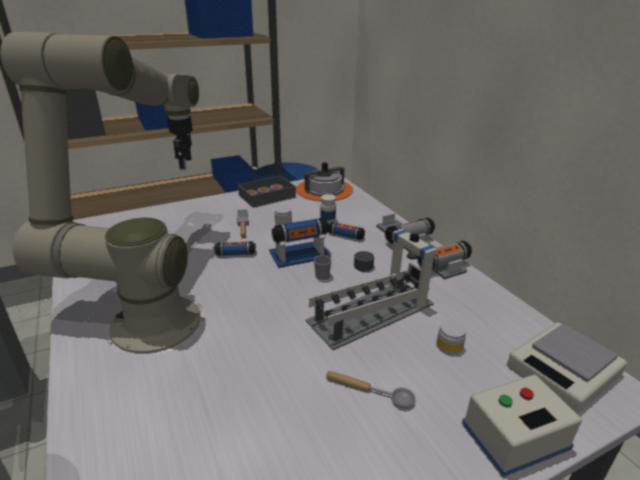

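The scene view shows carrier look-alikes: the blue carrier in the saddles (384,280), small blue ones at (355,366) and (449,257), and grey ones at (200,350) and (262,395). The one in the blue saddles fits: it is the largest blue one and rests in the V saddles. The side view shows its orange hatch at (302,232), so the flat faces -y. I'll confirm with an enlarged crop.

Run:
```python
from h import *
a=cv2.imread('pics/scene.png');b=cv2.imread('pics/side.png')
def c(i,x,y,w,h): return cv2.resize(i[y:y+h,x:x+w],(400,300),interpolation=cv2.INTER_CUBIC)
M=np.vstack([np.hstack([c(a,330,235,120,90),c(b,260,205,80,60)]),np.hstack([c(a,185,170,160,120),c(b,300,220,160,120)])])
cv2.imwrite('pics/mos.png',M)
# triangulate spots
for n,u,v in [('carrier',(384,280),(298,231)),('seat',(238,244),(392,277)),('entry',(265,205),(356,290)),('bridge',(218,237),(412,240))]:
    p=tri(ray('scene',u),ray('side',v));print(n,p.round(1),proj('scene',p).round(1),proj('side',p).round(1))
print('saddle o',atz('scene',(382,295),0),atz('side',(299,253),0))
print('lane o',atz('scene',(262,245),0),atz('side',(372,308),0))
print('carr z90',atz('scene',(384,280),90),atz('side',(298,231),90))
for n in ['carrier','saddles','lane']:
    for cam in ['scene','side']: print(n,cam,[(np.round(r['rect']).tolist(),round(r['score'],2)) for r in trace(cam,n)[:4]])
```

```text
Traceback (most recent call last):
  File "h.py", line 6, in ray
    m=m or camera_model(cam); d=np.array(m['rotation'])@np.linalg.inv(np.array(m['mtx']))@np.array([uv[0],uv[1],1.]); return np.array(m['eye']),d/np.linalg.norm(d)
                                ~~~~~~~~~~~~~~~~~~~~~~~^~~~~~~~~~~~~~~~~~~~~~~~~~~~~~~~~~
ValueError: matmul: Input operand 1 has a mismatch in its core dimension 0, with gufunc signature (n?,k),(k,m?)->(n?,m?) (size 3 is different from 4)
```

View pics/mos.png

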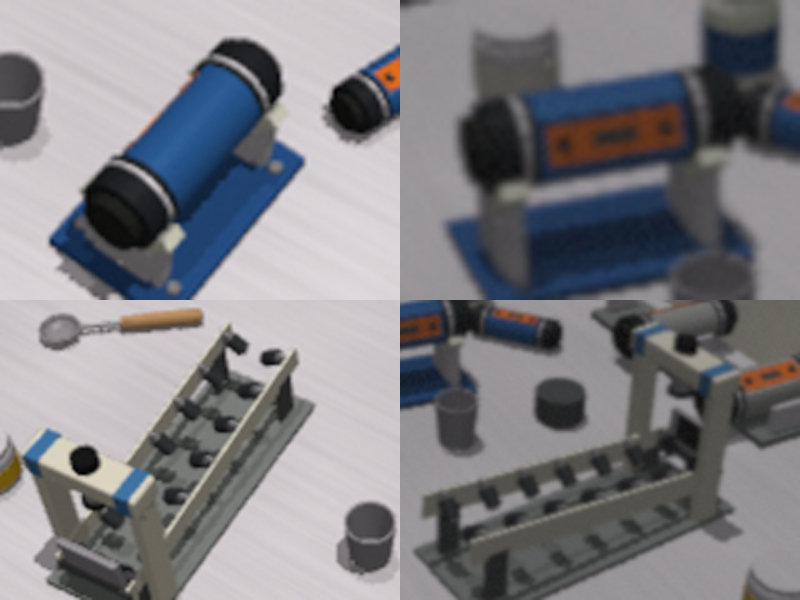

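The crop confirms the large blue carrier in the blue V saddles. Its orange hatch faces the side camera (-y) and is only just visible at the upper-left edge in the scene view.

```bash
sed -i "s/^def ray/def CM(cam):\n    m=dict(camera_model(cam)); q=np.array(m['rotation'],float); m['rotation']=R.from_quat(np.roll(q,-1)).as_matrix(); return m\ndef ray/; s/m=m or camera_model(cam)/m=m or CM(cam)/" h.py
python3 - <<'E'
from h import *
S=lambda x,y:(330+x*.3,235+y*.3); D=lambda x,y:(260+(x-400)*.2,205+y*.2)
LS=lambda x,y:(185+x*.4,170+(y-300)*.4); LD=lambda x,y:(300+(x-400)*.4,220+(y-300)*.4)
for n,u,v in [('carrier',(384,280),(298,231)),('seat',(238,244),(392,277)),('entry',(265,205),(356,290)),('bridge',(218,237),(412,240)),
 ('capfar',LS(85,460),LD(686,343))]:
    p=tri(ray('scene',u),ray('side',v));print(n,p.round(1),proj('scene',p).round(1),proj('side',p).round(1))
f=lambda c,u,z:atz(c,u,z)[:2].round(1)
print('saddle o',f('scene',(382,295),0),f('side',(299,253),0))
print('lane o',f('scene',(262,245),0),f('side',(372,308),0))
print('carr z90',f('scene',(384,280),90),f('side',(298,231),90))
print('plate L R scene z10',f('scene',S(52,242),10),f('scene',S(303,157),10),'side L R',f('side',D(447,225),10),f('side',D(755,245),10))
print('lane base R, BL scene',f('scene',LS(313,403),0),f('scene',LS(48,577),0),' side near-left,bottom,right',f('side',LD(413,555),0),f('side',LD(450,600),0),f('side',LD(733,508),0))
print('bridge top corners scene',[f('scene',LS(*p),190).tolist() for p in [(45,430),(155,480),(125,512),(24,460)]])
print('bridge side',[f('side',LD(*p),190).tolist() for p in [(655,325),(740,368),(700,388),(632,338)]])
for n in ['carrier','saddles','lane']:
    for cam in ['scene','side']:
        r=trace(cam,n); print(n,cam,[(np.round(r['rect']).tolist(),round(r['score'],2)) for r in r[:4]])
E
```

```text
carrier [483.  153.   82.6] [385.7 279.1] [299.4 231.5]
seat [ 600.3 -203.    90.9] [239.6 243.6] [393.5 277.2]
entry [ 470.7 -224.1  103.1] [265. 205.] [356. 290.]
bridge [ 658.4 -193.9  186.7] [219.3 236.7] [413.1 240.1]
capfar [ 658.5 -194.6  195.8] [218.3 234.1] [413.7 237.2]
saddle o [479.3 147.9] [482.2 156.5]
lane o [ 525.  -206.2] [ 544.5 -195.2]
carr z90 [492.1 152.8] [475.1 145.6]
plate L R scene z10 [565.9  94.2] [396.8 213.3] side L R [395.1 201. ] [567.2  90.9]
lane base R, BL scene [ 350.8 -167.7] [ 699.8 -257.4]  side near-left,bottom,right [ 354.  -169.2] [ 358.5 -247.6] [ 710.5 -251. ]
bridge top corners scene [[648.5, -253.5], [636.4, -128.9], [678.5, -127.8], [685.6, -244.4]]
bridge side [[660.8, -139.9], [685.0, -253.8], [623.7, -267.7], [621.2, -153.5]]
carrier scene [([385.0, 279.0, 57.0, 62.0], 0.97), ([453.0, 259.0, 45.0, 36.0], 0.9), ([357.0, 367.0, 63.0, 23.0], 0.7)]
carrier side [([346.0, 233.0, 35.0, 14.0], 0.95), ([300.0, 232.0, 56.0, 24.0], 0.8), ([235.0, 251.0, 45.0, 12.0], 0.75)]
saddles scene [([380.0, 298.0, 73.0, 71.0], 0.91)]
saddles side [([299.0, 252.0, 62.0, 33.0], 0.63)]
lane scene [([253.0, 239.0, 119.0, 124.0], 0.92)]
lane side [([372.0, 287.0, 133.0, 120.0], 0.7)]
```

Emit:
step_arm(commands="1 -38 -19.5 -1 0 0 -0.4;1 -38 -19.5 -1 0 0 -0.4;1 -38 -19.5 -1 0 0 -0.4;1 -38 -19.5 -1 0 0 -0.4;1 -38 -19.5 -1 0 0 -0.4;1 -38 -19.5 -1 0 0 -0.4;1 -38 -19.5 -1 0 0 -0.4;1 -38 -19.5 -1 0 0 -0.4;1 -38 -19.5 -1 0 0 -0.4;1 -38 -19.5 -1 0 0 -0.4;1 -38 -19.5 -1 0 0 -0.4;1 -38 -19.5 -1 0 0 -0.4;1 -38 -19.5 -1 0 0 -0.4;1 -38 -19.5 -1 0 0 -0.4;1 -38 -19.5 -1 0 0 -0.4")

```text
time_s: 2.45
eef_pos: [480.0, 150.3, 258.4]
ee_rot: [-0.0, 0.006, 1.0, 0.0]
force: [-0.1, 0.3, -0.2]
grip_width: 1.002
grip_force: 0.0
```

Run:
```python
from h import *
s=sense();print(s['eef_pos'],s['ee_rot'],s['time_s'])
m=CM('wrist');save('w1',capture('wrist'));print(m['eye'],m['rotation'].round(3).tolist(),m['mtx'])
import json;json.dump({k:np.array(v).tolist() for k,v in m.items()},open('m1.json','w'))
print(atz('scene',(384,280),90)[:2],[ (r['score'],r['rect'],atz('wrist',r['rect'][:2],90,m).round(1)) for r in trace('wrist','carrier')[:2]])
print([ (r['score'],np.round(r['xy']),atz('wrist',r['xy'],90,m).round(1)) for r in spot_point('wrist','carrier')[:2]])
print([ (n,r['score'],atz('scene',r['xy'],0).round(1)) for n in ['beaker','puck','brush','tin_a'] for r in spot_point('scene',n)[:3]])
```

```text
[480.00776425 150.28756179 258.39949881] [-1.38645353e-05  6.16310116e-03  9.99981006e-01  6.36349441e-05] 2.45
[408.21218343 150.54527457 383.47930386] [[0.011, 0.96, 0.281], [1.0, -0.011, -0.003], [-0.0, 0.281, -0.96]] [[359.65368987   0.         319.56744945]
 [  0.         359.65368987 243.09587249]
 [  0.           0.           1.        ]]
[492.08021039 152.80971357] [(0.93, [415.1, 42.0, 72.6, 84.0], array([342., 221.,  90.])), (0.68, [363.3, 375.1, 105.2, 84.3], array([625.8, 189.7,  90. ]))]
[(0.94, array([359., 376.]), array([626.3, 185.9,  90. ])), (0.86, array([320., 230.]), array([482.5, 150.2,  90. ]))]
[('beaker', 0.97, array([491.1,   9.3,   0. ])), ('puck', 0.75, array([634.5,   4.6,   0. ])), ('puck', 0.62, array([ 413.3, -288.5,    0. ])), ('puck', 0.32, array([ 552.6, -262.6,    0. ])), ('brush', 0.97, array([385.8, 431. ,   0. ])), ('brush', 0.33, array([488.3,   5. ,   0. ])), ('tin_a', 0.7, array([513.6, 391.3,   0. ])), ('tin_a', 0.66, array([ 645.4, -390.3,    0. ]))]
```

View pics/w1.png

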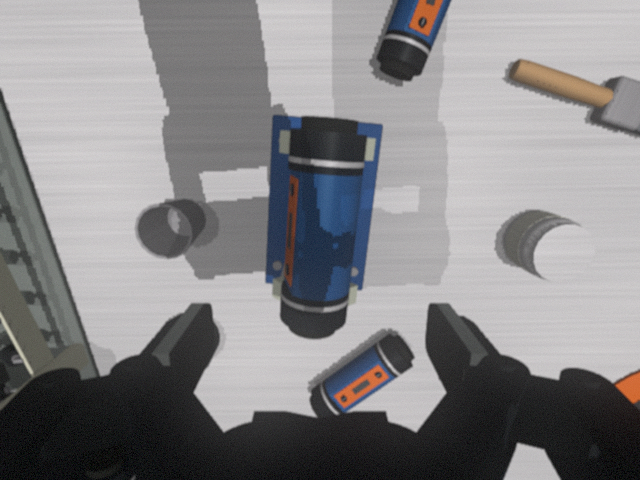

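```bash
cat > fit.py <<'E'
from h import *
import json,sys
from scipy.optimize import minimize
def orange(path,box):
    a=cv2.imread(path); h=cv2.cvtColor(a,cv2.COLOR_BGR2HSV); x0,y0,x1,y1=box
    m=((h[...,0]<16)&(h[...,1]>130)&(h[...,2]>70)).astype(np.uint8); k=np.zeros_like(m);k[y0:y1,x0:x1]=m[y0:y1,x0:x1]
    return cv2.morphologyEx(k,cv2.MORPH_CLOSE,np.ones((7,7)))
def rect(p,m):
    phi,w,L,cx,cy,cz,yaw=p; ax=np.array([np.cos(yaw),np.sin(yaw),0]);lat=np.array([-ax[1],ax[0],0]);up=np.array([0,0,1.])
    n=np.sin(phi)*lat+np.cos(phi)*up; t=np.cos(phi)*lat-np.sin(phi)*up; c=np.array([cx,cy,cz])
    return np.array([proj(None,c+25*n+a*L*ax+b*w*t,m) for a,b in((-1,-1),(1,-1),(1,1),(-1,1))])
def cost(p,views):
    s=0
    for mask,m in views:
        k=np.zeros((480*4,640*4),np.uint8);cv2.fillConvexPoly(k,np.round(rect(p,m)*4+1.5).astype(int),1)
        k=cv2.resize(k.astype(np.float32),(640,480),interpolation=cv2.INTER_AREA); s+=1-np.minimum(k,mask).sum()/np.maximum(k,mask).sum()
    return s
E
python3 - <<'E'
from fit import *
m=json.load(open('m1.json'));m={k:np.array(v) for k,v in m.items()}
a=atz('wrist',(326.5,165),90,m);b=atz('wrist',(315.5,301),90,m);print('rings',a,b,(a+b)/2,np.arctan2(*(b-a)[1::-1]))
P=[atz('wrist',q,10,m)[:2] for q in [(273,115),(382,124),(267,283),(363,290)]];print(np.round(P,1).tolist())
yaw=np.arctan2(*(b-a)[1::-1]); 
vs=[(orange('pics/w1.png',(260,160,320,310)),m),(orange('pics/side.png',(270,210,330,250)),CM('side'))]
print([v[0].sum() for v in vs])
c=(a+b)/2
best=min((minimize(lambda q:cost([q[0],q[1],q[2],c[0]+q[3],c[1]+q[4],90+q[5],yaw],vs)+.0005*(q[3]**2+q[4]**2+q[5]**2),[f,11,33,0,0,0],method='Nelder-Mead',options=dict(initial_simplex=np.array([[f,11,33,0,0,0]]+[np.array([f,11,33,0,0,0])+d for d in np.diag([.15,3,5,4,4,4])]))) for f in(-1.2,-1.4,-1.6)),key=lambda r:r.fun)
print(best.x.round(3),best.fun)
for p in(-1.1,-1.2,-1.3,-1.4,-1.5):
    r=minimize(lambda q:cost([p,q[0],q[1],c[0]+q[2],c[1]+q[3],90+q[4],yaw],vs)+.0005*(q[2]**2+q[3]**2+q[4]**2),[11,33,0,0,0],method='Nelder-Mead');print(p,r.fun,r.x.round(1))
E
```

```text
rings [429.28072578 155.77977634  90.        ] [548.09088923 145.2539515   90.        ] [488.68580751 150.51686392  90.        ] -0.08836293985028758
[[386.4, 105.1], [396.0, 212.2], [563.6, 89.9], [573.3, 197.5]]
[np.uint64(442), np.uint64(189)]
[-1.321 11.846 43.548 -4.412 -0.288 -0.806] 0.50077567475023
-1.1 1.1619526148680266 [12.5 39.8  0.  -0.  -0. ]
-1.2 0.9338148833951075 [ 8.1 46.6  0.  -0.  -0. ]
-1.3 0.6882653236435888 [ 9.8 46.6 -0.  -0.  -0. ]
-1.4 0.6596797118937298 [12.1 46.1 -0.  -0.  -0. ]
-1.5 1.163590193615537 [12.9 46.  -0.  -0.  -0. ]
```

```bash
cat >> h.py <<'E'
def tool(yaw,b):  # axis yaw; b: body lean toward -lateral (rad)
    ax=np.array([np.cos(yaw),np.sin(yaw),0]);lat=np.array([-ax[1],ax[0],0]);up=np.array([0,0,1.])
    z=np.sin(b)*lat-np.cos(b)*up; x=-ax; return np.column_stack([x,np.cross(z,x),z])
def row(P,M,frm=None):
    if frm is None:
        s=sense(); p0=np.array(s['eef_pos']);R0=R.from_quat(np.roll(s['ee_rot'],-1)).as_matrix()
    else: p0,R0=frm
    d=R0.T@(np.asarray(P)-p0)/10; r=R.from_matrix(R0.T@M).as_rotvec(); print(d.round(2),r.round(3)); return P,M
E
python3 - <<'E'
from h import *
c=np.array([484,151,90.]);M=tool(-.088,.73);z=M[:,2]
row(c-88*z,M);print(sense()['joints'])
# in frame of M: turn about axis point 2 behind TCP at axis: simple rx
E
```

```text
[ 0.09 -5.71 10.28] [-0.73  -0.027  0.071]
[ 6.87123685e-02  2.57165248e-01  1.54500734e+00 -5.73894232e-05
  1.33930850e+00 -1.48882771e+00]
```

Emit:
step_arm(commands="1 0.1 -5.7 5 -0.73 -0.027 0.071;1 0.1 -5.7 5 -0.73 -0.027 0.071;1 0.1 -5.7 5 -0.73 -0.027 0.071;1 0.1 -5.7 5 -0.73 -0.027 0.071;1 0.1 -5.7 5 -0.73 -0.027 0.071;1 0.1 -5.7 5 -0.73 -0.027 0.071;1 0.1 -5.7 10.3 -0.73 -0.027 0.071;1 0.1 -5.7 10.3 -0.73 -0.027 0.071;1 0.1 -5.7 10.3 -0.73 -0.027 0.071;1 0.1 -5.7 10.3 -0.73 -0.027 0.071;1 0.1 -5.7 10.3 -0.73 -0.027 0.071")

```text
time_s: 3.72
eef_pos: [479.5, 92.7, 156.8]
ee_rot: [0.017, 0.04, 0.933, 0.356]
force: [0.2, 0.4, 0.2]
grip_width: 0.998
grip_force: 0.0
```

Run:
```python
from h import *
c=np.array([484,151,90.]);M=tool(-.088,.73);z=M[:,2]
row(c+2*z,M);print(sense()['joints'],sense()['time_s'])
m=CM('wrist');save('w2',capture('wrist'))
import json;json.dump({k:np.array(v).tolist() for k,v in m.items()},open('m2.json','w'))
```

```text
[ 0.07 -0.09  9.08] [-0.     0.001  0.002]
[-0.3900426   0.3840397   1.84426256  0.73057627  1.26681385 -2.23017395] 3.7167
```

View pics/w2.png

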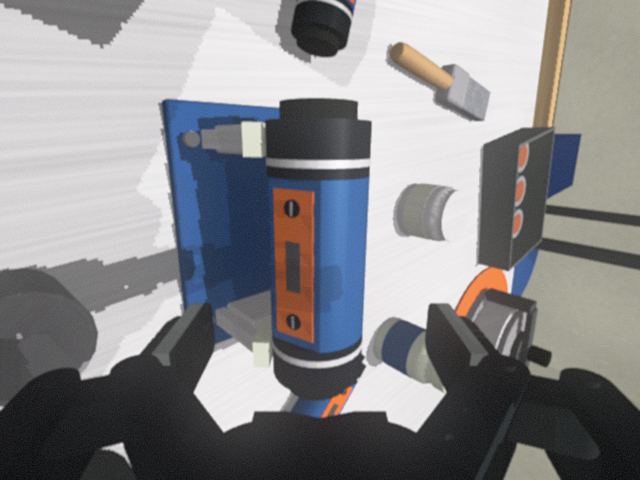

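The tilted wrist view shows the carrier centred at column 319. The hatch (cols 274–314, rows 190–342) is fully visible and left of centre. I'll refine the angle from it.

Run:
```python
from fit import *
L=lambda f:{k:np.array(v) for k,v in json.load(open(f)).items()}
m=L('m2.json')
v2=(orange('pics/w2.png',(262,180,325,350)),m)
vs=[v2,(orange('pics/w1.png',(260,160,320,310)),L('m1.json')),(orange('pics/side.png',(270,210,330,250)),CM('side'))]
print([v[0].sum() for v in vs])
for V in([v2],vs):
  x0=np.array([-1.3,12,44,484,151,90,-.088])
  f=lambda q:cost(q,V)+.001*((q[3]-484)**2/4+(q[4]-151)**2+(q[5]-90)**2)+(q[6]+.088)**2*20
  r=min((minimize(f,y,method='Nelder-Mead',options=dict(maxiter=600,initial_simplex=np.vstack([y,y+np.diag([.1,2,4,3,3,3,.03])]))) for y in(x0,x0+[.15,0,0,0,0,0,0],x0-[.1,0,0,0,0,0,0])),key=lambda r:r.fun);print(r.x.round(3),r.fun)
```

```text
[np.uint64(4368), np.uint64(442), np.uint64(189)]
[-1.34900e+00  1.36830e+01  4.39940e+01  4.83852e+02  1.50282e+02
  8.99620e+01 -9.20000e-02] 0.21108620815271323
[-1.36200e+00  1.31250e+01  4.37100e+01  4.84051e+02  1.50806e+02
  9.00960e+01 -9.30000e-02] 0.7811156910164163
```

Emit:
step_arm(commands="1 0.1 -0.1 4 0 0 0;1 0.1 -0.1 7 0 0 0;1 0.1 -0.1 9 0 0 0;1 0.1 -0.1 9 0 0 0;1 0.1 -0.1 9 0 0 0;0 0.1 -0.1 9 0 0 0;0 0.1 -0.1 9 0 0 0;0 0.1 -0.1 9 0 0 0;0 0.1 -0.1 9 0 0 0;0 0.1 -0.1 9 0 0 0;0 0.1 -0.1 9 0 0 0;0 0.1 -0.1 9 0 0 0;0 0.1 -0.1 9 0 0 0;0 0.1 -0.1 9 0 0 0", newtons=60)

```text
time_s: 4.93
eef_pos: [483.9, 150.8, 89.5]
ee_rot: [0.017, 0.041, 0.933, 0.357]
force: [-4.1, -3.1, 11.6]
grip_width: 0.683
grip_force: 62.6
```

Run:
```python
from h import *
s=sense();print(s['force'],s['wrist_torque'],s['joints'])
p0=np.array(s['eef_pos']);R0=R.from_quat(np.roll(s['ee_rot'],-1)).as_matrix()
z=R0[:,2]; ctr=p0-2*z; lift=np.array([0,0,15.])
for a in (0,.3,.6,.9,1.2,1.345):
    M=R0@R.from_rotvec([a,0,0]).as_matrix(); row(ctr+lift+2*M[:,2],M)
row(ctr+2*M[:,2],M)
```

```text
[-4.10622776 -3.11409725 11.64393285] [0.49230309 0.42904254 0.22784339] [-0.26680462  0.50727094  1.88705832  0.83877082  1.08516835 -2.28689567]
[-0.    1.   -1.12] [0. 0. 0.]
[-0.    0.94 -1.13] [0.3 0.  0. ]
[-0.    0.89 -1.15] [0.6 0.  0. ]
[-0.    0.85 -1.19] [0.9 0.  0. ]
[-0.    0.82 -1.24] [ 1.2  0.  -0. ]
[-0.    0.81 -1.27] [ 1.345  0.    -0.   ]
[ 0.   -0.19 -0.16] [ 1.345  0.    -0.   ]
```

Emit:
step_arm(commands="0 0 0.5 -0.6 0 0 0;0 0 1 -1.1 0 0 0;0 0 0.98 -1.1 0.1 0 0;0 0 0.96 -1.1 0.2 0 0;0 0 0.94 -1.1 0.3 0 0;0 0 0.92 -1.1 0.4 0 0;0 0 0.91 -1.1 0.5 0 0;0 0 0.89 -1.1 0.6 0 0;0 0 0.88 -1.2 0.7 0 0;0 0 0.86 -1.2 0.8 0 0;0 0 0.85 -1.2 0.9 0 0;0 0 0.84 -1.2 1.0 0 0;0 0 0.83 -1.2 1.1 0 0;0 0 0.82 -1.2 1.2 0 0;0 0 0.82 -1.2 1.3 0 0;0 0 0.81 -1.3 1.345 0 0;0 0 0.81 -1.3 1.345 0 0;0 0 0.81 -1.3 1.345 0 0;0 0 0.81 -1.3 1.345 0 0")

```text
time_s: 6.52
eef_pos: [483.0, 148.6, 103.1]
ee_rot: [-0.013, 0.043, 0.952, -0.301]
force: [0.8, 0.0, -3.5]
grip_width: 0.681
grip_force: 66.5
```

Run:
```python
from h import *
s=sense();print(s['joints'],s['time_s'],s['force'])
print(R.from_quat(np.roll(s['ee_rot'],-1)).as_matrix().round(3).tolist())
save('s2',capture('scene'));save('w3',capture('wrist'))
a=cv2.imread('pics/s2.png')[210:330,320:480];b=cv2.imread('pics/w3.png')
cv2.imwrite('pics/m3.png',np.hstack([cv2.resize(a,(400,300)),cv2.resize(b,(400,300))]))
print((np.array([483.9,150.8,89.5])))
```

```text
[ 0.3175996   0.62257547  1.55851947 -0.58345218  1.28405622 -0.90141542] 6.5167 [ 0.83796648  0.0401744  -3.51887719]
[[-0.996, 0.073, -0.051], [0.089, 0.815, -0.573], [-0.001, -0.575, -0.818]]
[483.9 150.8  89.5]
```

View pics/m3.png

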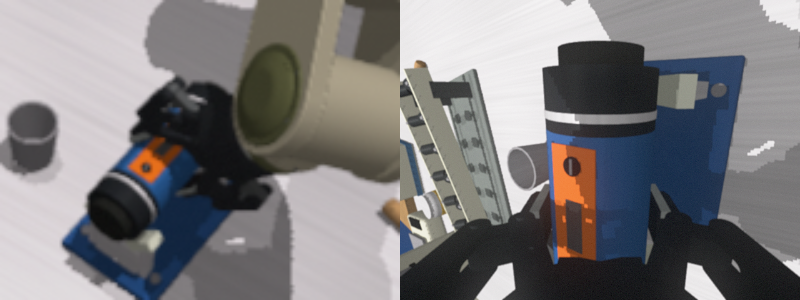

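Flat now looks up (wrist crop: hatch left of the tilted tool's axis as intended). Lower, release, back off.

Emit:
step_arm(commands="0 0 0.4 0.55 0 0 0;0 0 0.78 1.1 0 0 0;0 0 0.78 1.1 0 0 0;0 0 0.78 1.1 0 0 0;1 0 0.78 1.1 0 0 0;1 0 0.78 1.1 0 0 0;1 0 0.78 1.1 0 0 0;1 0 0.78 1.1 0 0 0;1 0 0.78 1.1 0 0 0;1 0 0.78 1.1 0 0 0;1 0 0.78 -2 0 0 0;1 0 0.78 -5 0 0 0;1 0 0.78 -9 0 0 0;1 0 0.78 -9 0 0 0;1 0 0.78 -9 0 0 0")

```text
time_s: 7.87
eef_pos: [488.4, 207.9, 172.8]
ee_rot: [-0.012, 0.042, 0.952, -0.302]
force: [0.1, -0.4, -0.4]
grip_width: 0.997
grip_force: 0.0
```

Run:
```python
from h import *
print(sense()['time_s'])
row([484-30,153,240],tool(-.09,0))
```

```text
7.8667
[ 2.94 -8.59 -2.18] [-0.613  0.004  0.002]
```

Emit:
step_arm(commands="1 0 -8.6 -2.2 -0.613 0.004 0.002;1 0 -8.6 -2.2 -0.613 0.004 0.002;1 0 -8.6 -2.2 -0.613 0.004 0.002;1 0 -8.6 -2.2 -0.613 0.004 0.002;1 0 -8.6 -2.2 -0.613 0.004 0.002;1 0 -8.6 -2.2 -0.613 0.004 0.002;1 0 -8.6 -2.2 -0.613 0.004 0.002;1 0 -8.6 -2.2 -0.613 0.004 0.002")

```text
time_s: 8.53
eef_pos: [482.6, 149.5, 238.4]
ee_rot: [-0.003, 0.046, 0.999, -0.002]
force: [-0.4, -0.1, -0.2]
grip_width: 1.003
grip_force: 0.0
```

Run:
```python
from fit import *
s=sense();m=CM('wrist');save('w4',capture('wrist'))
c0=proj('wrist',[484,151,115],m)
o=orange('pics/w4.png',(int(c0[0])-70,int(c0[1])-90,int(c0[0])+70,int(c0[1])+95))
print(c0,o.sum(),cv2.boundingRect(o))
V=[(o,m)]
x0=np.array([0,13,43.8,484,151,90,-.09])
f=lambda q:cost(q,V)+.001*((q[4]-151)**2+(q[5]-90)**2+10*(q[1]-13.2)**2)+(q[6]+.09)**2*20
r=min((minimize(f,y,method='Nelder-Mead',options=dict(maxiter=600,initial_simplex=np.vstack([y,y+np.diag([.1,.5,2,3,3,3,.03])]))) for y in(x0,x0+[.15,0,0,0,0,0,0],x0-[.15,0,0,0,0,0,0])),key=lambda r:r.fun);print(r.x.round(3),r.fun)
# cross-check: hatch centreline vs silhouette of blue body
a=cv2.imread('pics/w4.png');h=cv2.cvtColor(a,cv2.COLOR_BGR2HSV)
for rr in range(int(c0[1])-30,int(c0[1])+31,15):
    b=np.where((h[rr,:,0]>95)&(h[rr,:,0]<125)&(h[rr,:,1]>90))[0];b=b[abs(b-c0[0])<70];oo=np.where(o[rr])[0];print(rr,b.min(),b.max(),oo.min(),oo.max())
# lane detections from here
for n in['lane','lane_entry','bridge']: print(n,[(q['score'],np.round(q['xy'])) for q in spot_point('wrist',n)[:2]])
row(np.array([r.x[3],r.x[4],95]),tool(r.x[6],0))
```

```text
[323.57194245 244.06616579] 3288 (308, 182, 37, 118)
[ 1.70000e-01  1.28420e+01  4.35760e+01  4.83019e+02  1.48630e+02
  8.97530e+01 -9.30000e-02] 0.21833099909425377
214 269 375 309 344
229 269 374 309 343
244 270 373 309 343
259 271 373 309 342
274 271 372 309 342
lane []
lane_entry []
bridge [(0.26, array([548., 226.]))]
[-0.1  -0.12 14.38] [-0.003 -0.004  0.003]
```

View pics/w4.png

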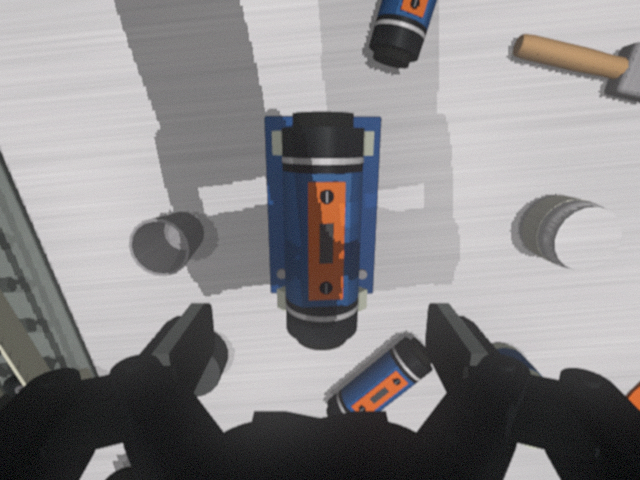

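The hatch centre is at col 326 and the body centre at about 321.7, so the flat is over-turned by about 0.13–0.17 rad toward +y. I'll grasp aligned with the flat and straighten in the air.

Run:
```python
from h import *
c=np.array([483.5,150.3,90]);M=tool(-.092,-.14)
a=row(c-60*M[:,2],M); row(c-2*M[:,2],M)
row([483.5,150.3,235],tool(-.092,0),(c-2*M[:,2],M))
```

```text
[-0.11  0.87  8.94] [ 0.137 -0.004  0.003]
[-0.14  0.08 14.68] [ 0.137 -0.004  0.003]
[ -0.    -2.02 -14.16] [-0.14 -0.    0.  ]
```

Emit:
step_arm(commands="1 -0.1 0.9 4 0.07 -0.004 0.003;1 -0.1 0.9 8 0.137 -0.004 0.003;1 -0.1 0.8 9 0.137 -0.004 0.003;1 -0.1 0.4 12 0.137 -0.004 0.003;1 -0.1 0.1 14.7 0.137 -0.004 0.003;1 -0.1 0.1 14.7 0.137 -0.004 0.003;1 -0.1 0.1 14.7 0.137 -0.004 0.003;0 -0.1 0.1 14.7 0.137 -0.004 0.003;0 -0.1 0.1 14.7 0.137 -0.004 0.003;0 -0.1 0.1 14.7 0.137 -0.004 0.003;0 -0.1 0.1 14.7 0.137 -0.004 0.003;0 -0.1 0.1 14.7 0.137 -0.004 0.003;0 -0.1 0.1 14.7 0.137 -0.004 0.003;0 -0.1 0.1 14.7 0.137 -0.004 0.003;0 -0.1 0.1 14.7 0.137 -0.004 0.003;0 -0.1 0.1 14.7 0.137 -0.004 0.003", newtons=60)

```text
time_s: 10.07
eef_pos: [484.6, 151.1, 94.7]
ee_rot: [-0.001, 0.047, 0.997, -0.068]
force: [-2.6, 3.5, 9.3]
grip_width: 0.681
grip_force: 64.1
```

Emit:
step_arm(commands="0 0 -0.3 -2 0 0 0;0 0 -0.6 -5 0 0 0;0 0 -1.3 -9 -0.07 0 0;0 0 -2 -12 -0.14 0 0;0 0 -2 -12 -0.14 0 0;0 0 -2 -12 -0.14 0 0")

```text
time_s: 10.57
eef_pos: [483.5, 146.7, 215.8]
ee_rot: [0.002, 0.047, 0.999, 0.001]
force: [-0.6, 0.2, -4.3]
grip_width: 0.682
grip_force: 68.1
```

```bash
cat >> h.py <<'E'
def ltool(yaw,s=.105):
    d=np.array([np.cos(yaw)*np.cos(s),np.sin(yaw)*np.cos(s),-np.sin(s)]);n=np.array([np.sin(s)*np.cos(yaw),np.sin(s)*np.sin(yaw),np.cos(s)])
    return np.column_stack([-d,np.cross(-n,-d),-n]),d,n
E
python3 - <<'E'
from h import *
s=sense();m=CM('wrist');save('w5',capture('wrist'));print(s['eef_pos'],s['grip_width'],s['time_s'])
a=cv2.imread('pics/w5.png');h=cv2.cvtColor(a,cv2.COLOR_BGR2HSV)
for rr in range(130,260,20):
    o=np.where((h[rr,:,0]<16)&(h[rr,:,1]>130)&(h[rr,:,2]>70))[0];o=o[abs(o-320)<60]
    b=np.where((h[rr,:,0]>95)&(h[rr,:,0]<125)&(h[rr,:,1]>90))[0];b=b[abs(b-320)<80]
    if len(o) and len(b):print(rr,b.min(),b.max(),o.min(),o.max())
M,d,n=ltool(.127);L=np.array([528.5,-211,95.]);e=L-55*d;print(e)
row(e+2*n+70*n,M)
E
```

```text
[483.45829899 146.65684481 215.76401632] 0.682370913154843 10.5667
230 241 399 277 291
250 241 399 276 360
[ 474.24342118 -217.92787217  100.76439429]
[ -3.33 -36.24   4.14] [ 0.012  0.106 -0.221]
```

Emit:
step_arm(commands="0 -3.3 -36.2 0 0.012 0.106 -0.221;0 -3.3 -36.2 0 0.012 0.106 -0.221;0 -3.3 -36.2 0 0.012 0.106 -0.221;0 -3.3 -36.2 0 0.012 0.106 -0.221;0 -3.3 -36.2 0 0.012 0.106 -0.221;0 -3.3 -36.2 0 0.012 0.106 -0.221;0 -3.3 -36.2 0 0.012 0.106 -0.221;0 -3.3 -36.2 0 0.012 0.106 -0.221;0 -3.3 -36.2 0 0.012 0.106 -0.221;0 -3.3 -36.2 0 0.012 0.106 -0.221;0 -3.3 -36.2 0 0.012 0.106 -0.221;0 -3.3 -36.2 0 0.012 0.106 -0.221;0 -3.3 -36.2 2 0.012 0.106 -0.221;0 -3.3 -36.2 2 0.012 0.106 -0.221;0 -3.3 -36.2 2 0.012 0.106 -0.221")

```text
time_s: 11.87
eef_pos: [481.8, -214.9, 192.7]
ee_rot: [-0.054, -0.064, 0.996, -0.002]
force: [0.2, -0.0, -3.7]
grip_width: 0.679
grip_force: 68.1
```

Run:
```python
from h import *
s=sense();m=CM('wrist');save('w6',capture('wrist'));print(s['eef_pos'],s['joints'],s['time_s'])
import json;json.dump({k:np.array(v).tolist() for k,v in m.items()},open('m6.json','w'))
M,d,n=ltool(.127);C=np.array([528.5,-211,0]);
ax=np.array([np.cos(.127),np.sin(.127),0]);lat=np.array([-ax[1],ax[0],0])
a=cv2.imread('pics/w6.png')
for i in(-1,1):
    for x in(-170,-85,0,85,170):
        p=proj('wrist',C+x*ax+i*65*lat,m); cv2.circle(a,tuple(int(v) for v in p),3,(0,0,255),-1)
cv2.imwrite('pics/w6o.png',a)
```

```text
[ 481.78267305 -214.93172772  192.69146983] [-0.60949876  0.41627792  1.5049801  -0.07287654  1.3025117  -2.28725975] 11.8667
```

View pics/w6o.png

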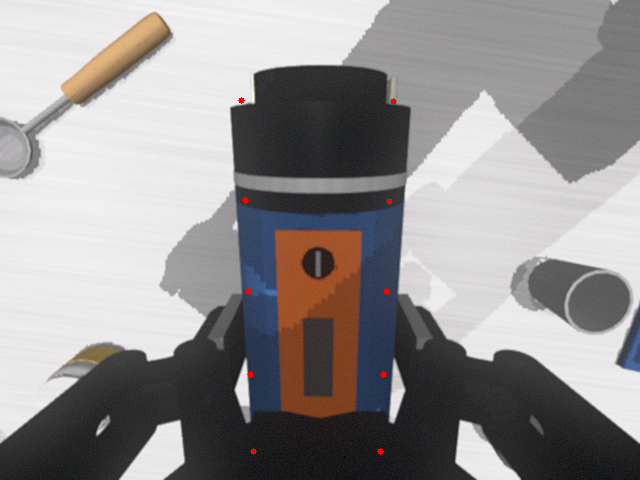

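Run:
```python
from h import *
M,d,n=ltool(.127);L=np.array([528.4,-210,95.]);e=L-55*d
row(e+9*n,M)
```

```text
[-0.17 -0.06  8.42] [ 0.001 -0.001  0.002]
```

Emit:
step_arm(commands="0 -0.2 0 3 0 0 0;0 -0.2 0 6 0 0 0;0 -0.2 0 8.4 0 0 0;0 -0.2 0 8.4 0 0 0;0 -0.2 0 8.4 0 0 0")

```text
time_s: 12.33
eef_pos: [475.6, -217.0, 110.5]
ee_rot: [-0.053, -0.064, 0.997, -0.003]
force: [0.5, -0.5, -4.0]
grip_width: 0.679
grip_force: 68.9
```

Run:
```python
from h import *
save('s7',capture('scene'));save('d7',capture('side'))
a=cv2.imread('pics/s7.png')[150:270,180:340];b=cv2.imread('pics/d7.png')[215:335,290:450]
cv2.imwrite('pics/m7.png',np.hstack([cv2.resize(a,(400,300),interpolation=2),cv2.resize(b,(400,300),interpolation=2)]))
M,d,n=ltool(.127);L=np.array([528.4,-210,95.]);e=L-55*d;s=sense();print(M.T@(np.array(s['eef_pos'])-e),s['force'])
```

```text
[ -0.75708869  -0.82218573 -10.88075603] [-0.50082345 -0.05645526 -3.61929869]
```

View pics/m7.png

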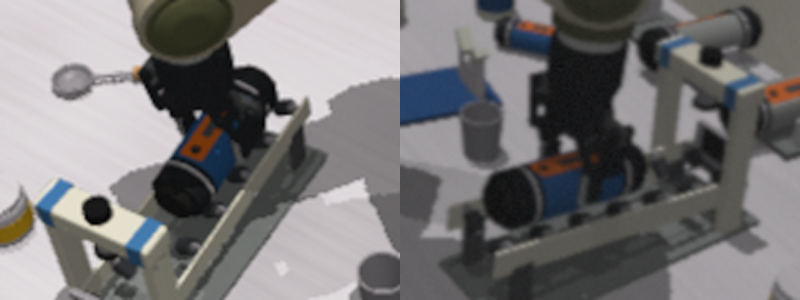

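The pictures show the carrier above the upper lane, between the rails, with its hatch up and clear of the bridge. Lowering to contact.

Emit:
step_arm(commands="0 0 0 0.2 0 0 0;0 0 0 0.4 0 0 0;0 0 0 0.4 0 0 0;0 0 0 0.4 0 0 0")

```text
time_s: 12.77
eef_pos: [475.4, -217.5, 106.9]
ee_rot: [-0.052, -0.064, 0.997, -0.004]
force: [0.2, 2.2, 4.4]
grip_width: 0.679
grip_force: 69.9
```

Emit:
step_arm(commands="0 0 0 0.1 0 0 0;0 0 0 0.2 0 0 0;0 0 0 0.2 0 0 0;0 0 0 0.2 0 0 0")

```text
time_s: 13.1
eef_pos: [476.2, -217.5, 106.5]
ee_rot: [-0.05, -0.064, 0.997, -0.004]
force: [1.6, 6.7, 18.7]
grip_width: 0.68
grip_force: 71.5
```

Emit:
step_arm(commands="0 0 0.1 -0.2 0 0 0;0 0 0.1 -0.2 0 0 0;1 0 0.1 -0.2 0 0 0;1 0 0.1 -0.2 0 0 0;1 0 0.1 -0.2 0 0 0;1 0 0.1 -0.2 0 0 0;1 0 0.1 -0.2 0 0 0;1 0 0.1 -3 0 0 0;1 0 0.1 -6 0 0 0;1 0 0.1 -10 0 0 0;1 0 0.1 -13 0 0 0;1 0 0.1 -13 0 0 0")

```text
time_s: 14.1
eef_pos: [490.0, -215.6, 239.1]
ee_rot: [-0.048, -0.064, 0.997, -0.006]
force: [0.9, -0.1, 1.1]
grip_width: 1.002
grip_force: 0.0
```

Emit:
step_arm(commands="1 0 0 0 0 0 0;1 0 0 0 0 0 0;1 0 0 0 0 0 0;1 0 0 0 0 0 0;1 0 0 0 0 0 0;1 0 0 0 0 0 0;1 0 0 0 0 0 0;1 0 0 0 0 0 0;1 0 0 0 0 0 0;1 0 0 0 0 0 0;1 0 0 0 0 0 0;1 0 0 0 0 0 0;1 0 0 0 0 0 0;1 0 0 0 0 0 0;1 0 0 0 0 0 0;1 0 0 0 0 0 0;1 0 0 0 0 0 0;1 0 0 0 0 0 0;1 0 0 0 0 0 0;1 0 0 0 0 0 0")

```text
time_s: 15.77
eef_pos: [488.1, -214.6, 233.0]
ee_rot: [-0.053, -0.064, 0.997, -0.003]
force: [0.7, -0.6, 0.3]
grip_width: 0.997
grip_force: 0.0
```

Emit:
step_arm(commands="1 0 0 0 0 0 0;1 0 0 0 0 0 0;1 0 0 0 0 0 0;1 0 0 0 0 0 0;1 0 0 0 0 0 0;1 0 0 0 0 0 0;1 0 0 0 0 0 0;1 0 0 0 0 0 0;1 0 0 0 0 0 0;1 0 0 0 0 0 0;1 0 0 0 0 0 0;1 0 0 0 0 0 0;1 0 0 0 0 0 0;1 0 0 0 0 0 0;1 0 0 0 0 0 0;1 0 0 0 0 0 0;1 0 0 0 0 0 0;1 0 0 0 0 0 0;1 0 0 0 0 0 0;1 0 0 0 0 0 0")

```text
time_s: 17.43
eef_pos: [488.1, -214.6, 233.0]
ee_rot: [-0.053, -0.064, 0.997, -0.003]
force: [1.3, -0.1, -0.1]
grip_width: 1.001
grip_force: 0.0
```

Run:
```python
from h import *
print(sense()['time_s'])
save('s8',capture('scene'));save('d8',capture('side'));save('w8',capture('wrist'))
a=cv2.imread('pics/s8.png')[170:290,180:340];b=cv2.imread('pics/d8.png')[215:335,300:460];w=cv2.imread('pics/w8.png')
cv2.imwrite('pics/m8.png',np.vstack([np.hstack([cv2.resize(a,(400,300),interpolation=2),cv2.resize(b,(400,300),interpolation=2)]),np.hstack([cv2.resize(w,(400,300),interpolation=3),np.zeros((300,400,3),np.uint8)])]))
for c in('scene','side'):print(c,[(r['score'],np.round(r['xy'])) for r in spot_point(c,'carrier')],[(r['score'],np.round(r['xy'])) for r in spot_point(c,'lane_seat')])
M,d,n=ltool(.127);L=np.array([528.4,-210,95.]);print(proj('scene',L+65*d),proj('side',L+65*d))
```

```text
17.4333
scene [(0.7, array([354., 364.])), (0.7, array([452., 260.])), (0.59, array([244., 245.]))] [(0.66, array([242., 243.])), (0.35, array([409., 404.]))]
side [(0.66, array([236., 250.])), (0.66, array([450., 344.])), (0.64, array([344., 232.])), (0.61, array([389., 280.]))] [(0.85, array([392., 277.]))]
[242.18098477 242.40301777] [390.76749751 278.48998835]
```

View pics/m8.png

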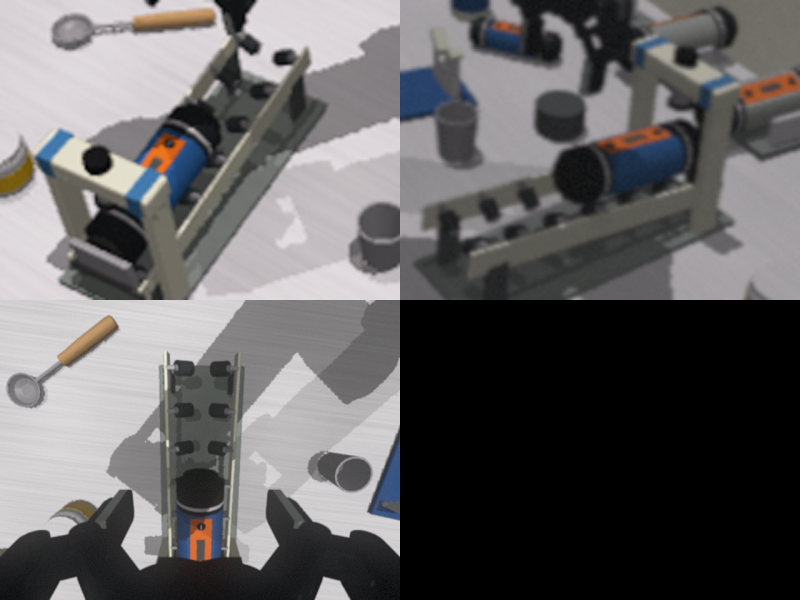

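The carrier has run under the bridge to the stop, hatch up and centred (wrist crop: hatch at 200, body at 200). One check for standstill, then I'll hand in.

Emit:
step_arm(commands="1 0 0 0 0 0 0;1 0 0 0 0 0 0;1 0 0 0 0 0 0;1 0 0 0 0 0 0;1 0 0 0 0 0 0;1 0 0 0 0 0 0;1 0 0 0 0 0 0;1 0 0 0 0 0 0;1 0 0 0 0 0 0;1 0 0 0 0 0 0;1 0 0 0 0 0 0;1 0 0 0 0 0 0")

```text
time_s: 18.78
eef_pos: [488.0, -214.6, 233.0]
ee_rot: [-0.053, -0.064, 0.997, -0.003]
force: [-0.1, -0.5, -0.2]
grip_width: 1.001
grip_force: 0.0
```

Run:
```python
from fit import *
i=capture('wrist');save('w9',i);m=CM('wrist')
a=cv2.imread('pics/w8.png').astype(int);b=cv2.imread('pics/w9.png').astype(int)
d=np.abs(a-b)[360:420,270:370].mean();print('diff',d)
h=cv2.cvtColor(b.astype(np.uint8),cv2.COLOR_BGR2HSV)
o=orange('pics/w9.png',(290,330,360,420));y,x=np.where(o);print('orange top row',y.min())
M,dd,n=ltool(.127);L=np.array([528.4,-210,95.])
print('expected hatch end px',proj('w',L+(65-43.7)*dd+25*n,m))
if d<4: print(finish_job())
```

```text
diff 2.933
orange top row 350
expected hatch end px [319.43786407 346.74535191]
the job is handed in; nothing more can be done
None
```

The carrier is in the lane at the stop with its flat facing up and the gripper clear; I handed the job in at about 19 s, but the system did not report a verdict.

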